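# Knock the stuck wood core out of a hole saw

### The arm

A 6-joint arm with a two-finger parallel gripper is mounted at the origin on the work surface. World frame = base frame: x ahead of the robot, y to its left, z up, the work surface at z = 0. Lengths are in m, angles in rad, forces in N, time in s.
With the tool pointing down it reaches from about 0.3 to 0.875 m from the base axis. Payload 6.4 kg.
Tool frame: the origin (TCP) lies midway between the tips of the shut fingers; the grasp point (between the pads) lies 19 mm behind it (ctrl.tcp_to_grasp is the distance from the TCP to the grasp point, in m); z points along the fingers, y is the direction in which the jaws open and shut (so a half turn about z gives the same grasp; the last joint's range is limited). The gripper opens to 85 mm and grips with 20 to 120 N. Pads are 22 mm wide; open, the fingers measure 114 mm over their backs; the gripper's body (76 mm by 85 mm) begins 54 mm behind the grasp point. The pads swing forward as they close: fully open they stand 13 mm farther back than shut.
Start: joints at [0.898, 0.181, 1.607, -0, 1.354, -0.206], TCP at [0.259, 0.514, 0.231] pointing down, gripper open.
Joint ranges: [-2.99, 2.99], [-0.89, 2.07], [0.3, 2.58], [-1.14, 4.28], [0, 2.63], [-3.12, 3.12]. Speed limits (rad/s): [2.57, 2.57, 3.01, 3.14, 3.14, 3.14].

### API

Orientations are given as a unit quaternion [w, x, y, z].
In Python, from bench import monitor, imaging, order, spotter, ctrl gives the robot as it stands.
- The arm moves only by the shell command python3 -m pendant 'ROWS'. ROWS is JSON, a list that holds one entry, the list of rows, each a list of 5 numbers: the shift along the world's x, y, z in mm, then the turn about the world's z in degrees, then the finger opening in mm, from 0 to 85.4. A call has 1 to 8 rows; each row shifts and turns the commanded pose from where the row before left it; what a row does not reach is not made up. A row lasts 1/8 s, in which the tool goes at most 62.5 mm and 10.7 degrees, less where a joint would pass 70% of its speed; a pose out of reach is approached as far as the arm can. A call with a gripper value outside its range is refused whole. The fingers move at their own pace and stop on an object; the grip force is fixed at half the most. Time passes only in rows, so rows that do not move let the fingers close. It gives the time, the measured TCP pose, the force and the opening at its end, in the units of the state.
- monitor.get_obs(): the state, without advancing time (a new reading comes with each control period).
- imaging.camera(name): name is "scene" or "side" or "wrist"; returns a dict with "img" (400x640x3 uint8, red, green, blue), "vfov" (degrees; the focal length in pixels is half the picture's height over the tangent of half this angle, whatever the lens; pixels are square), "cx", "cy" (the principal point, pixels), "origin" and "orientation" of the camera in the world. Camera axes: x right, y down, z forward; pixel columns grow to the right and rows downward; lengths in m; the calibration is good to about 2 mm. A picture is of the moment at which its call begins. There is no depth.
- order.hand_in(): hands the job in, once; it reports no verdict.
Trained networks look in the newest picture that a camera, given by its name, has taken for a name from the list of things; names that differ only in an ending like _2 or _b are one class to them, and where a whole thing is asked for, a point or a joint stands for the part that bears it (a point fixed in the world has none). Each returns a list of dicts, best first, with "confidence" (0 to 1); they miss things now and then, are a little off and sometimes report something else, mostly with a low value. They report only what shows in the picture. A call takes as long as a camera call. They do not tell look-alikes from the thing itself.
- spotter.recognise(camera, thing): "at" ([x, y, z] in m, in the coordinates of the camera as it stood for that picture, good to about 4 mm: the middle of the surface that is visible of it).
- spotter.tip_of(camera, thing): "at" ([x, y, z] in m, in the coordinates of the camera as it stood for that picture, good to about 4 mm: a listed point, or the origin of a listed thing).
The state is a dict: "time_s": time; "q": joint angles; "dq": joint speeds; "joint_efforts": joint torques, N m; "eef_pos": TCP position; "eef_rot": TCP orientation; "wrist_force": force on the tool from outside, world axes, zero at the start; "torque": the same for the moment, N m; "opening": opening from 0.0 (shut) to 1.0 (fully open).
Only numpy, scipy, OpenCV 4.12 (cv2) and the standard library are available. Lean on these libraries where they do the work, as an engineer would, in place of code of your own. Each camera call takes 0.05 s, during which the arm holds its last target. There are 200 camera calls.

### The job

A wooden core is jammed in the hole saw that hangs in the sloping rack. Take the pusher from its block, push the core out from behind through the hole in the saw's hub so that it drops into the catch tray below, then put the pusher back upright in its block, fully home. Leave the other things on the bench where they are.

Things in the scene. Friction and masses are not known exactly. Their poses are not given: they have to be found in the camera images.
- rack: fixed plywood rack: open catch tray (210 x 190 mm, walls 45 mm high, 7 mm thick) under a sloping board on posts, top edge about 170 mm above the table. Origin on the table; in its frame the tray spans x = -75 to +135 mm, y = -95 to +95 mm. z is up; x points the way the saw's mouth leans
- saw: steel hole saw fixed in the rack's board, mouth down, axis leaning 30 degrees from vertical. Origin at the centre of its mouth, 115 mm above the table; z runs along its axis up and out through the hub (push along -z), y is level. Cup 58 mm outside, 52 mm inside, open from z = 0 to 40 mm; back flange 66 mm wide, z = 40 to 45 mm
- saw_hub (a point): centre of the hole's mouth, on the saw's axis at z = 64 mm in the saw's frame, on the end face of the hub (38 mm wide, up and towards the robot). The straight round hole, 22 mm wide and 24 mm long, leads from here along the saw's axis into the cup, on to the back of the core. Nothing stands above the hub
- core_center (a point): centre of the wooden core: a plain disc 46 mm wide, 18 mm thick, 30 g, jammed in the cup by its rim. At the start it fills z = 6 to 24 mm in the saw's frame (its back is 40 mm below the hub's end face). It moves only when pushed with some 5 to 14 N along the axis, stays put when left half-way, and falls freely once pushed 15 to 20 mm
- pusher_grip (a point): centre of the pusher's handle. The pusher is one straight loose tool of 130 to 210 g: steel shaft 12 mm thick, 80 mm long; then a steel flange 36 mm wide, 6 mm thick; then a round wooden handle 26 mm thick, 60 mm long. This point is 116 mm from the shaft's tip, 36 mm from the flange's underside. z runs from tip to handle
- pusher_tip (a point): free end of the pusher's shaft, on its axis
- block_top (a point): centre of the top face of the pusher's wooden block, fixed, 70 x 70 mm and 90 mm tall, at the mouth of its upright 22 mm hole which goes right through. Fully home, the shaft hangs in the hole and the flange rests on this face, the handle's centre 36 mm above this point
- mug: a white mug, 80 mm wide, 95 mm tall; to be left alone
- glue: a glue bottle, 60 mm wide, 170 mm tall; to be left alone
- sparesaw: a spare, smaller hole saw, 48 mm wide and 45 mm tall, standing mouth up; to be left alone
- hammer: a hammer lying flat; to be left alone
- driver: a screwdriver lying flat; to be left alone
- offcut: a plywood offcut 140 x 60 x 18 mm, lying flat; to be left alone
- oldcore: an old wooden disc 38 mm wide, 18 mm thick, lying flat on the table; to be left alone
Things that resemble listed ones, but are neither listed nor needed, are in the scene too. Of the things like the part that bears block_top, leave any that is red, turquoise or yellow; of the rest the larger one is meant.

How it is judged:
By the outcome, as a careful person would: the job done as asked, in the order asked, and still so for the second after the job is handed in, with the robot touching nothing.
It also fails if it takes over 54 s, if anything falls off the work surface, if the arm or the gripper's body presses on something with over 40 N, if the wrist force passes 120 N, or if a joint passes its speed limit or range.

## Working session

There is one attempt and no reset: what is moved stays moved. The work goes in short steps, Python scripts to look and compute and a shell command to move; the robot and the scene stay as the last step left them, time stands still between calls to the robot, and variables do not carry over. Pictures are saved under pics/ and viewed, about 8 in all and at most 12, crops included, and the job is handed in when it is done.

```bash
mkdir -p pics; cat > h.py <<'E'
from bench import monitor, imaging, order, spotter, ctrl
import numpy as np, cv2
from scipy.spatial.transform import Rotation as R
def rot(q): return R.from_quat(np.roll(q,-1)).as_matrix()
def f(c): return c["img"].shape[0]/2/np.tan(np.radians(c["vfov"])/2)
def world(c,p): return np.array(c["origin"])+rot(c["orientation"])@np.array(p)
def pix(c,P):
    p=rot(c["orientation"]).T@(np.array(P)-c["origin"]); return np.round([c["cx"]+f(c)*p[0]/p[2], c["cy"]+f(c)*p[1]/p[2]],1)
def save(n,img): cv2.imwrite("pics/"+n+".png",img[:,:,::-1])
def find(cam,c,thing,kind="tip_of",n=4,minc=.2):
    for d in getattr(spotter,kind)(cam,thing)[:n]:
        if d["confidence"]>minc:
            w=world(c,d["at"]); print(cam,kind,thing,round(d["confidence"],2),np.round(w*1000),pix(c,w))
E
python3 - <<'E'
from h import *
o=monitor.get_obs(); print(o["time_s"],o["eef_pos"],o["eef_rot"],o["wrist_force"],o["opening"],ctrl.tcp_to_grasp)
ims=[]
for cam in ("scene","side"):
    c=imaging.camera(cam); print(cam,c["vfov"],c["cx"],c["cy"],np.round(c["origin"],3)); save(cam+"0",c["img"])
    for t in ("rack","saw","saw_hub","core_center","pusher_grip","pusher_tip","block_top"): find(cam,c,t)
    find(cam,c,"block_top","recognise")
print(monitor.get_obs()["time_s"])
E
```

```text
0.0 [0.25841239 0.51302898 0.23037519] [-3.66554863e-04  2.31289028e-01  9.72884672e-01 -8.15892686e-04] [-0.4010424   0.65232597  0.21464422] 0.9985237793229731 0.0187
scene 46.93719607186176 317.8181530100928 195.4729860073128 [1.038 0.742 0.927]
scene tip_of rack 0.67 [647. -15.   2.] [277.2 229. ]
scene tip_of saw 0.75 [646. -14. 115.] [275.1 198.9]
scene tip_of saw_hub 0.56 [619.  -6. 171.] [284.9 180.3]
scene tip_of pusher_grip 0.91 [509. 288. 124.] [395.4 248.6]
scene tip_of pusher_tip 0.56 [510. 288. 121.] [395.1 249.9]
scene tip_of block_top 0.94 [514. 293.  89.] [393.8 260.8]
scene tip_of block_top 0.93 [441. 441.  93.] [464.9 289. ]
scene tip_of block_top 0.79 [592. 185.  65.] [338.2 252.2]
scene tip_of block_top 0.68 [ 593. -414.    1.] [228.7 148.1]
scene recognise block_top 0.74 [458. 448.  79.] [460.2 298.6]
scene recognise block_top 0.71 [415. 300.  59.] [424.9 252.3]
scene recognise block_top 0.71 [601. 198.  53.] [338.2 260.7]
scene recognise block_top 0.6 [752. 237.  82.] [293.4 295.4]
side 48.99869928988085 325.00208705793153 200.54700700002678 [-0.15  -0.657  0.745]
side tip_of rack 0.59 [647. -12.  -0.] [357.1 235.6]
side tip_of saw 0.56 [646. -16. 112.] [360.2 203.1]
side tip_of saw_hub 0.91 [615.  -9. 171.] [351.7 187.7]
side tip_of saw_hub 0.6 [612. 475.   2.] [245.  180.2]
side tip_of core_center 0.64 [ 680. -265.   -2.] [439.7 272.4]
side tip_of pusher_grip 0.6 [516. 288. 125.] [253.1 176.6]
side tip_of block_top 0.95 [594. 187.  68.] [296.2 196.4]
side tip_of block_top 0.87 [447. 438.  92.] [206.3 176.9]
side tip_of block_top 0.79 [410. 285.  69.] [225.7 206.4]
side tip_of block_top 0.71 [519. 287.  88.] [255.2 187.4]
side recognise block_top 0.97 [713. 207.  66.] [320.  181.1]
side recognise block_top 0.92 [401. 266.  52.] [227.5 215.2]
side recognise block_top 0.87 [434. 407.  67.] [209.3 189. ]
side recognise block_top 0.86 [500. 254.  54.] [257.9 203.5]
0.9
```

View pics/scene0.png

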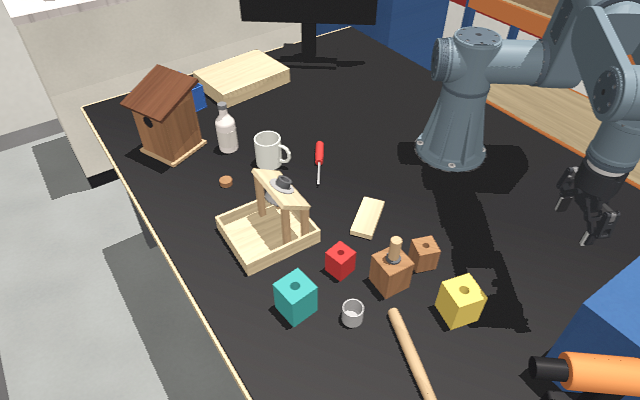

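View pics/side0.png

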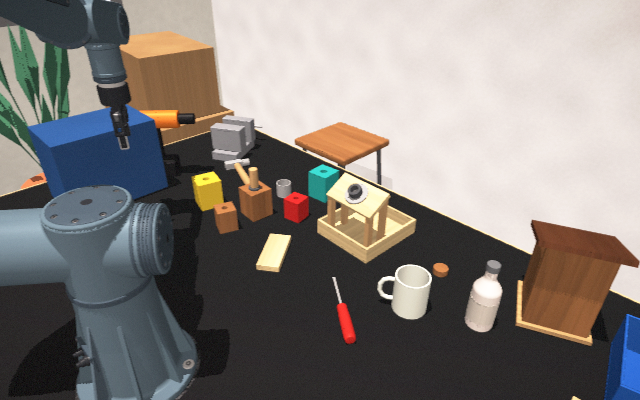

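```bash
python3 - <<'E'
import cv2,numpy as np
a=cv2.imread("pics/scene0.png")[155:305,205:445]; b=cv2.imread("pics/side0.png")[150:270,200:425]
a=cv2.resize(a,(800,500),interpolation=cv2.INTER_CUBIC)
cv2.imwrite("pics/cropA.png",a)
b=cv2.resize(b,None,fx=3.5,fy=3.5,interpolation=cv2.INTER_CUBIC)
cv2.imwrite("pics/cropB.png",b)
E
```

```text
(no output)
```

View pics/cropA.png

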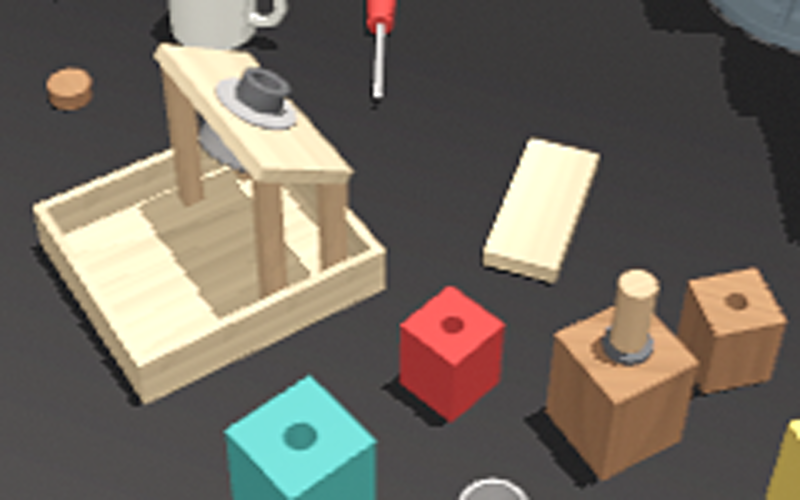

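View pics/cropB.png

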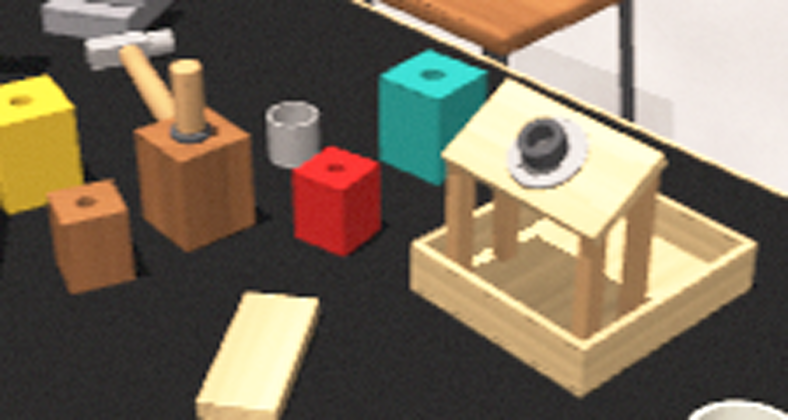

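```bash
python3 - <<'E'
from h import *
for cam,pts in (("scene",[(216.1,217.1),(247.9,263.6),(319.9,230.6)]),("side",[(200+412/3.5,150+243/3.5),(200+581/3.5,150+347/3.5),(200+755/3.5,150+240/3.5)])):
    c=imaging.camera(cam); P=[]
    for u,v in pts:
        d=rot(c["orientation"])@np.array([(u-c["cx"])/f(c),(v-c["cy"])/f(c),1]); P.append(np.array(c["origin"])+d*(.045-c["origin"][2])/d[2])
    P=np.array(P)*1000; print(np.round(P))
    for i in (0,1):
        e=P[i+1]-P[i]; print(np.linalg.norm(e), np.degrees(np.arctan2(e[1],e[0])))
    # two diagonal corners
    print("mid diag",(P[0]+P[2])/2)
print(R.from_matrix(rot(monitor.get_obs()["eef_rot"])).as_matrix().round(3))
E
```

```text
[[ 776. -108.   45.]
 [ 781.   77.   45.]
 [ 577.   87.   45.]]
185.2366384227294 88.53615477397845
204.11058169270262 177.02668536053125
mid diag [676.84926946 -10.51007545  45.        ]
[[ 577.   79.   45.]
 [ 570. -106.   45.]
 [ 781. -114.   45.]]
184.96152327674304 -92.11096744493815
210.83717058483526 -2.284413109858904
mid diag [678.92963801 -17.56216676  45.        ]
[[-0.893  0.45   0.   ]
 [ 0.45   0.893  0.   ]
 [-0.     0.    -1.   ]]
```

Of the blocks (scene pixels): red (340,252), turquoise (296,286), yellow (464,289) are out. Of the two brown ones, at (394,261) and (425,250), the larger is (394,261), and it holds the pusher. The crop confirms this.

```bash
python3 -m pendant '[[[32,-28,0,3.1,85],[32,-28,0,3.1,85],[32,-28,0,3.1,85],[32,-28,0,3.1,85],[32,-28,0,3.1,85],[32,-28,0,3.1,85],[32,-28,0,3,85],[32,-28,0,3,85]]]'
python3 -m pendant '[[[0,0,0,0,85],[0,0,0,0,85]]]'
python3 - <<'E'
from h import *
o=monitor.get_obs(); print(o["time_s"],o["eef_pos"],rot(o["eef_rot"])[:,1])
for cam in ("wrist","scene","side"):
    c=imaging.camera(cam); save(cam+"1",c["img"])
    for t in ("pusher_grip","block_top"): find(cam,c,t)
E
```

```text
time_s: 2.0
eef_pos: [0.5158, 0.2885, 0.2314]
eef_rot: [0.0, 0.018, 1.0, 0.0]
wrist_force: [0.6, -0.6, 0.2]
opening: 0.997
time_s: 2.25
eef_pos: [0.5144, 0.2896, 0.2311]
eef_rot: [-0.0, 0.019, 1.0, 0.0]
wrist_force: [0.3, -0.1, -0.1]
opening: 0.991
2.25 [0.51440191 0.28963639 0.23110266] [3.83904489e-02 9.99262793e-01 2.07473220e-04]
wrist tip_of pusher_grip 0.64 [645. -12. 116.] [ 28.9 325. ]
wrist tip_of pusher_grip 0.61 [510. 285. 127.] [313.4 190.4]
wrist tip_of pusher_grip 0.58 [648. 319.  -0.] [344.2 259.9]
wrist tip_of pusher_grip 0.25 [646. -10.  -0.] [106.2 266.7]
wrist tip_of block_top 0.94 [405. 286.  69.] [310.8  63.4]
wrist tip_of block_top 0.85 [591. 188.  73.] [229.1 250.9]
wrist tip_of block_top 0.84 [439. 439.  93.] [485.8  95.2]
scene tip_of pusher_grip 0.9 [508. 290. 125.] [396.3 248.7]
scene tip_of block_top 0.82 [514. 293.  92.] [393.9 259.9]
scene tip_of block_top 0.75 [741. 218.  91.] [292.8 284.5]
scene tip_of block_top 0.64 [402. 292.  69.] [426.9 244.9]
scene tip_of block_top 0.57 [439. 441.  89.] [464.8 289.3]
side tip_of pusher_grip 0.58 [514. 289. 123.] [252.6 177.3]
side tip_of block_top 0.95 [592. 190.  70.] [295.2 195.6]
side tip_of block_top 0.93 [445. 439.  91.] [205.9 177.1]
side tip_of block_top 0.89 [745. 219.  90.] [324.5 169.8]
side tip_of block_top 0.85 [520. 288.  90.] [255.4 186.5]
```

View pics/wrist1.png

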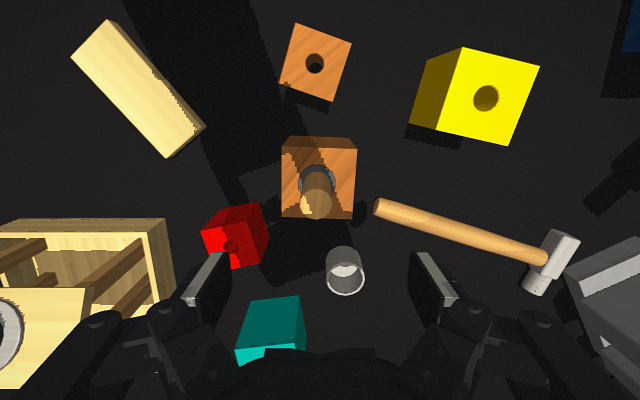

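```bash
cat >> h.py <<'E'
def ray(c,u,v,z):
    d=rot(c["orientation"])@np.array([(u-c["cx"])/f(c),(v-c["cy"])/f(c),1]); return np.round((np.array(c["origin"])+d*(z-c["origin"][2])/d[2])*1000,1)
E
python3 - <<'E'
from h import *
c=imaging.camera("wrist"); print(ray(c,316,204,.156),ray(c,317,181,.096), ray(c,319,180,.09))
print("block corners",[ray(c,*p,.09) for p in ((282,150),(357,150),(353,219),(282,219))])
s=imaging.camera("scene"); print(ray(s,205+638/3.333,155+284/3.333,.156))
s=imaging.camera("side"); print(ray(s,200+187/3.5,150+67/3.5,.156))
E
```

```text
[512.2 287.6 156. ] [510.  288.1  96. ] [510.6 289.9  90. ]
block corners [array([480.6, 256.6,  90. ]), array([483.2, 326.4,  90. ]), array([552.1, 322.4,  90. ]), array([549.4, 251.5,  90. ])]
[512.4 289.1 156. ]
[510.6 276.6 156. ]
```

```bash
python3 -m pendant '[[[-3,-1,-31,0,85],[0,0,-31,0,85],[0,0,-31,0,85],[0,0,-31,0,85],[0,0,0,0,85],[0,0,0,0,0],[0,0,0,0,0],[0,0,0,0,0]]]'
python3 -m pendant '[[[0,0,0,0,0],[0,0,0,0,0],[0,0,0,0,0],[0,0,0,0,0],[0,0,15,0,0],[0,0,15,0,0],[0,0,0,0,0]]]'
```

```text
time_s: 3.85
eef_pos: [0.5125, 0.2888, 0.1086]
eef_rot: [0.001, 0.019, 1.0, 0.0]
wrist_force: [-0.5, 0.1, -0.8]
opening: 0.376
time_s: 4.72
eef_pos: [0.513, 0.289, 0.1394]
eef_rot: [0.002, 0.019, 1.0, 0.001]
wrist_force: [0.4, 0.4, -1.2]
opening: 0.287
```

```bash
python3 -m pendant '[[[0,0,12,0,0],[0,0,12,0,0],[0,0,12,0,0],[0,0,0,0,0]]]'
python3 -m pendant '[[[-7,0,0,0,0],[-7,0,-1,0,0],[-7,0,-1,0,0],[-7,0,-2,0,0],[-7,0,-2,0,0],[-7,0,-3,0,0],[-7,0,-3,0,0],[-6,0,-4,0,0]]]'
python3 -m pendant '[[[0,0,0,0,0],[0,0,0,0,0]]]'
python3 - <<'E'
from h import *
for cam in ("scene","side"):
    c=imaging.camera(cam); save(cam+"2",c["img"])
    for t in ("pusher_grip","pusher_tip"): find(cam,c,t,n=2)
a=cv2.imread("pics/side2.png")[110:230,190:310]; b=cv2.imread("pics/scene2.png")[190:310,340:460]
cv2.imwrite("pics/c2.png",cv2.resize(np.hstack([a,b]),(800,400),interpolation=cv2.INTER_CUBIC))
E
```

```text
time_s: 5.22
eef_pos: [0.5127, 0.2888, 0.1749]
eef_rot: [0.001, 0.019, 1.0, 0.0]
wrist_force: [0.7, -0.1, -1.3]
opening: 0.292
time_s: 6.22
eef_pos: [0.4564, 0.2887, 0.1573]
eef_rot: [0.0, 0.019, 1.0, 0.0]
wrist_force: [4.4, 0.8, 5.0]
opening: 0.291
time_s: 6.48
eef_pos: [0.4559, 0.2885, 0.1566]
eef_rot: [-0.001, 0.019, 1.0, -0.0]
wrist_force: [2.6, 1.6, -0.2]
opening: 0.29
scene tip_of pusher_grip 0.93 [457. 289. 173.] [416.  224.6]
scene tip_of pusher_tip 0.74 [ 398. -167.    7.] [320.3 164.9]
side tip_of pusher_grip 0.69 [463. 291. 174.] [236.3 167.2]
side tip_of pusher_grip 0.57 [650. 318.   2.] [282.9 192.6]
side tip_of pusher_tip 0.63 [520. 288.  74.] [255.8 191. ]
```

View pics/c2.png

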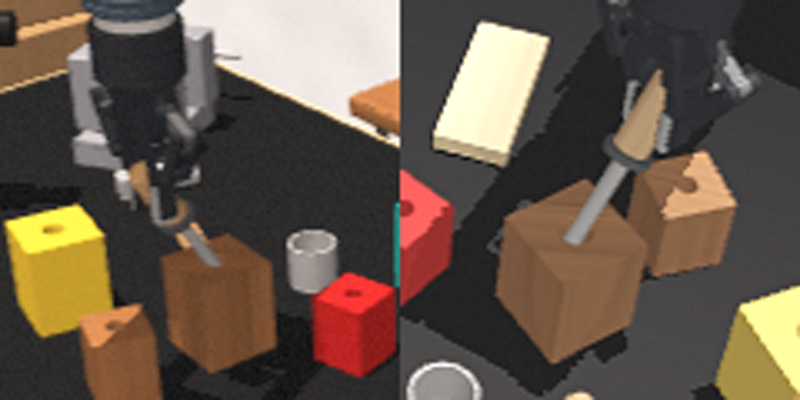

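```bash
python3 -m pendant '[[[-6,0,10,0,0],[-6,0,10,0,0],[-6,0,10,0,0],[0,0,25,0,0],[0,0,35,0,0],[0,0,35,0,0],[15,-30,5,0,0],[15,-40,0,0,0]]]'
python3 -m pendant '[[[15,-40,0,0,0],[15,-40,0,0,0],[15,-40,0,0,0],[10,-40,0,0,0],[10,-35,0,0,0],[10,-20,0,0,0],[0,-10,0,0,0],[0,0,0,0,0]]]'
python3 - <<'E'
from h import *
o=monitor.get_obs(); print(o["time_s"],o["eef_pos"],o["wrist_force"],rot(o["eef_rot"])[:,1])
for cam in ("scene","side","wrist"):
    c=imaging.camera(cam); save(cam+"3",c["img"])
    for t in ("pusher_grip","pusher_tip","saw_hub","saw"): find(cam,c,t,n=2)
a=cv2.imread("pics/side3.png")[80:230,270:420]; b=cv2.imread("pics/scene3.png")[100:250,210:360]
cv2.imwrite("pics/c3.png",cv2.resize(np.hstack([a,b]),(800,400),interpolation=cv2.INTER_CUBIC))
E
```

```text
time_s: 7.78
eef_pos: [0.4684, 0.2185, 0.2889]
eef_rot: [0.001, 0.018, 1.0, 0.0]
wrist_force: [-0.1, -1.0, -1.9]
opening: 0.289
time_s: 8.78
eef_pos: [0.5434, -0.0062, 0.2872]
eef_rot: [-0.0, 0.019, 1.0, 0.0]
wrist_force: [0.9, 0.7, -0.7]
opening: 0.289
8.775 [ 0.54340859 -0.00620472  0.28724386] [ 0.86750556  0.67146815 -0.66133405] [3.76731428e-02 9.99290015e-01 4.46477509e-04]
scene tip_of pusher_grip 0.65 [543.  -6. 304.] [309.7 125.5]
scene tip_of pusher_tip 0.87 [604.  -4. 204.] [289.6 168.3]
scene tip_of saw_hub 0.75 [617.  -7. 169.] [285.2 180.4]
scene tip_of saw_hub 0.67 [ 680. -267.    4.] [224.3 182.1]
scene tip_of saw 0.62 [647. -12. 114.] [275.2 200. ]
scene tip_of saw 0.42 [ 591. -414.    2.] [229.1 147.6]
side tip_of pusher_grip 0.67 [550.  -5. 305.] [334.8 147.6]
side tip_of pusher_tip 0.59 [605.  -8. 203.] [349.3 178.1]
side tip_of saw_hub 0.9 [617. -14. 171.] [353.8 187.8]
side tip_of saw 0.21 [ 592. -418.   -2.] [477.3 322.8]
wrist tip_of pusher_grip 0.68 [549.  -9. 304.] [314.5 280.8]
wrist tip_of pusher_tip 0.69 [549.  -9. 305.] [312.7 282.5]
```

View pics/c3.png

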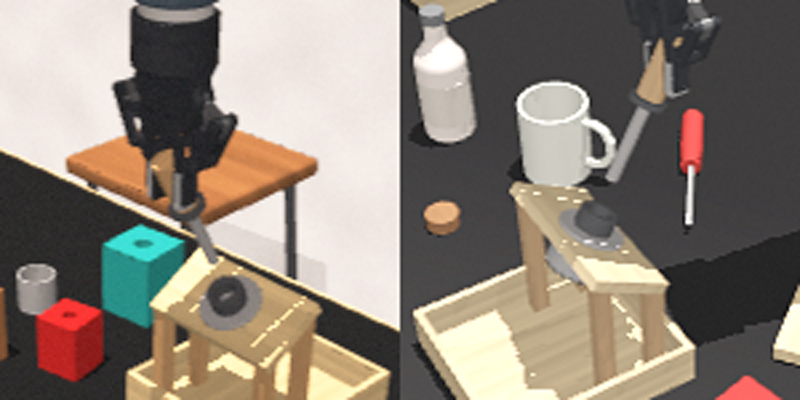

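```bash
python3 - <<'E'
import cv2,numpy as np
a=cv2.imread("pics/side3.png")[165:215,330:380]; b=cv2.imread("pics/scene3.png")[155:205,260:310]
cv2.imwrite("pics/c4.png",cv2.resize(np.hstack([a,b]),(800,400),interpolation=cv2.INTER_CUBIC))
E
```

```text
(no output)
```

View pics/c4.png

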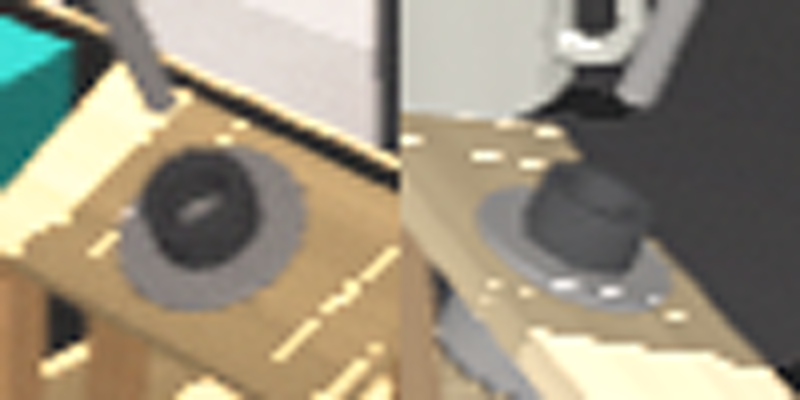

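```bash
cat >> h.py <<'E'
def tri(obs):
    A=np.zeros((3,3));b=np.zeros(3)
    for c,u,v in obs:
        d=rot(c["orientation"])@np.array([(u-c["cx"])/f(c),(v-c["cy"])/f(c),1]); d/=np.linalg.norm(d)
        M=np.eye(3)-np.outer(d,d); A+=M; b+=M@c["origin"]
    x=np.linalg.solve(A,b); return np.round(x*1000,1),[pix(c,x) for c,_,_ in obs]
E
python3 - <<'E'
from h import *
s=imaging.camera("scene"); d=imaging.camera("side")
print("hub",tri([(s,284.7,178.8),(d,354.2,189.2)])); print("tip",tri([(s,289.8,167.3),(d,350,177.5)]))
print("hub@z170",ray(s,284.7,178.8,.1704),ray(d,354.2,189.2,.1704))
print("tip@z", ray(s,289.8,167.3,.2035),ray(d,350,177.5,.2035))
E
```

```text
hub (array([615.3, -15.5, 167.8]), [array([284. , 178.6]), array([353.6, 189.4])])
tip (array([603.5,  -8.6, 204.4]), [array([288.9, 167.1]), array([349.1, 177.7])])
hub@z170 [615.8 -11.3 170.4] [613.7 -19.1 170.4]
tip@z [601.7  -7.5 203.5] [607.1  -8.4 203.5]
```

```bash
python3 -m pendant '[[[1,-3,-9,0,0],[1,-3,-8,0,0],[3,0,-5,0,0],[3,0,-5,0,0],[0,0,0,0,0],[0,0,0,0,0]]]'
python3 - <<'E'
from h import *
C={k:imaging.camera(k) for k in("scene","side")}
for cam in C:
    c=C[cam]; save(cam+"4",c["img"])
    for t in ("pusher_tip","saw_hub"): find(cam,c,t,n=1)
a=C["side"]["img"][155:215,320:380]; b=C["scene"]["img"][145:205,260:320]
save("c5",cv2.resize(np.hstack([a,b]),(800,400),interpolation=cv2.INTER_CUBIC))
E
```

```text
time_s: 10.38
eef_pos: [0.5519, -0.0125, 0.2604]
eef_rot: [0.0, 0.019, 1.0, -0.0]
wrist_force: [1.1, 0.8, -2.1]
opening: 0.293
scene tip_of saw_hub 0.79 [619.  -9. 172.] [284.  179.3]
side tip_of pusher_tip 0.82 [615. -16. 177.] [353.7 186.3]
side tip_of saw_hub 0.77 [618. -10. 166.] [352.6 189. ]
```

View pics/c5.png

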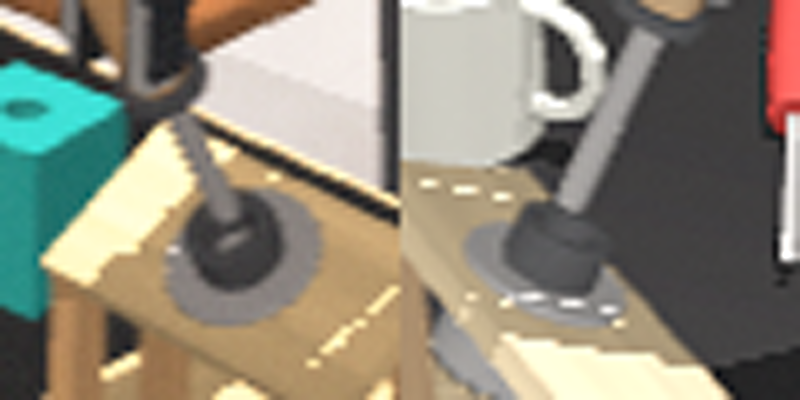

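```bash
python3 - <<'E'
from h import *
from scipy.optimize import least_squares
s=imaging.camera("scene"); d=imaging.camera("side"); H=np.array([.616,-.012,.1704])
t=lambda v:np.r_[pix(s,H)-pix(s,H-v/1000),pix(d,H)-pix(d,H-v/1000)]
print(t(np.array([4,-.15,-7])))
for dz in (-5,-7,-9): print(dz,least_squares(lambda v:t(np.array([v[0],v[1],dz]))-[-1.5,2.6,.9,3.1],[4,0],diff_step=.5,x_scale=5).x)
E
```

```text
[-1.3  2.7  1.   1.8]
-5 [4. 0.]
-7 [4. 0.]
-9 [3.75 0.  ]
```

```bash
python3 -m pendant '[[[2,0,-3.5,0,0],[2,0,-3.5,0,0],[2,0,-3.5,0,0],[2,0,-3.5,0,0],[0,0,0,0,0]]]'; python3 -m pendant '[[[2,0,-3.5,0,0],[2,0,-3.5,0,0],[2,0,-3.5,0,0],[2,0,-3.5,0,0],[0,0,0,0,0]]]'
```

```text
time_s: 11.4
eef_pos: [0.5597, -0.0124, 0.2458]
eef_rot: [-0.0, 0.019, 1.0, 0.0]
wrist_force: [-0.1, 0.1, -2.1]
opening: 0.291
time_s: 12.02
eef_pos: [0.5676, -0.0125, 0.2318]
eef_rot: [-0.0, 0.019, 1.0, 0.0]
wrist_force: [0.8, 0.9, -0.9]
opening: 0.292
```

```bash
python3 -m pendant '[[[2,0,-3.5,0,0],[2,0,-3.5,0,0],[2,0,-3.5,0,0],[2,0,-3.5,0,0],[1,0,-1.7,0,0],[0,0,0,0,0]]]'; python3 -m pendant '[[[2,0,-3.5,0,0],[2,0,-3.5,0,0]]]';python3 -m pendant '[[[2,0,-3.5,0,0],[2,0,-3.5,0,0]]]'
```

```text
time_s: 12.78
eef_pos: [0.5766, -0.0125, 0.2174]
eef_rot: [-0.0, 0.019, 1.0, -0.0]
wrist_force: [-4.2, -0.2, 4.0]
opening: 0.289
time_s: 13.02
eef_pos: [0.5806, -0.0126, 0.211]
eef_rot: [-0.0, 0.019, 1.0, -0.0]
wrist_force: [-6.9, 0.1, 7.9]
opening: 0.291
time_s: 13.28
eef_pos: [0.585, -0.0126, 0.2036]
eef_rot: [0.0, 0.019, 1.0, -0.0]
wrist_force: [-1.0, 0.3, -0.7]
opening: 0.291
```

```bash
python3 -m pendant '[[[2,0,-3.5,0,0],[1.5,0,-2.6,0,0],[0,0,0,0,0]]]'
python3 - <<'E'
from h import *
C={k:imaging.camera(k) for k in("scene","side")}
for cam in C: find(cam,C[cam],"core_center",n=3); find(cam,C[cam],"core_center","recognise",n=3); save(cam+"5",C[cam]["img"])
a=C["side"]["img"][130:270,300:440]; b=C["scene"]["img"][135:275,205:345]
save("c6",cv2.resize(np.hstack([a,b]),(800,400),interpolation=cv2.INTER_CUBIC))
E
```

```text
time_s: 13.65
eef_pos: [0.5881, -0.0124, 0.1959]
eef_rot: [-0.0, 0.019, 1.0, 0.0]
wrist_force: [0.3, -0.5, -1.0]
opening: 0.285
scene tip_of core_center 0.72 [687. -16.  20.] [263.5 230.4]
side tip_of core_center 0.38 [689. -15.  14.] [367.7 226. ]
side recognise core_center 0.48 [681. -17.  22.] [366.8 225.4]
```

View pics/c6.png

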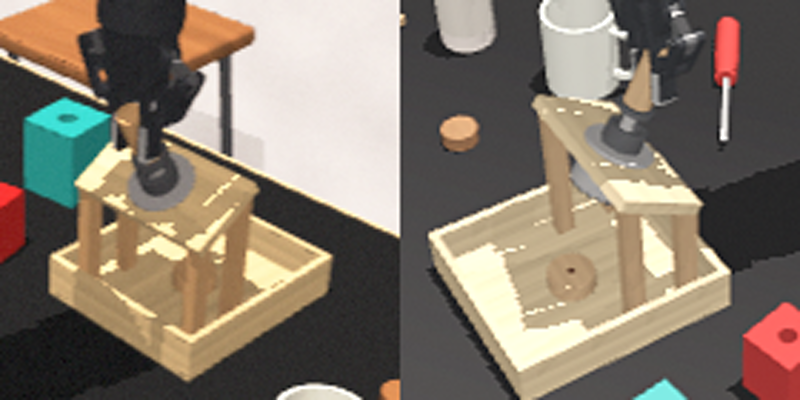

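```bash
python3 -m pendant '[[[-5,0,8.7,0,0],[-5,0,8.7,0,0],[-5,0,8.7,0,0],[-5,0,8.7,0,0],[-5,0,8.7,0,0],[-5,0,8.7,0,0],[-5,0,8.7,0,0],[-5,0,8.7,0,0]]]'
python3 -m pendant '[[[0,0,20,0,0],[-15,40,5,0,0],[-15,45,0,0,0],[-15,45,0,0,0],[-15,45,0,0,0],[-15,45,0,0,0],[-15,40,0,0,0],[-15,30,0,0,0]]]'
python3 -m pendant '[[[-5,11,0,0,0],[0,0,-35,0,0],[0,0,-35,0,0],[0,0,0,0,0],[0,0,0,0,0]]]'
python3 - <<'E'
from h import *
C={k:imaging.camera(k) for k in("scene","side")}
for cam in C:
    for t in ("pusher_grip","pusher_tip","block_top"): find(cam,C[cam],t,n=3)
a=C["side"]["img"][110:230,190:310]; b=C["scene"]["img"][190:310,340:460]
save("c7",cv2.resize(np.hstack([a,b]),(800,400),interpolation=cv2.INTER_CUBIC))
E
```

```text
time_s: 14.95
eef_pos: [0.5479, -0.0125, 0.2667]
eef_rot: [0.0, 0.019, 1.0, -0.0]
wrist_force: [0.2, 0.2, -1.3]
opening: 0.29
time_s: 15.95
eef_pos: [0.4424, 0.279, 0.2914]
eef_rot: [0.0, 0.018, 1.0, 0.0]
wrist_force: [0.9, -0.6, -1.8]
opening: 0.292
time_s: 16.58
eef_pos: [0.4393, 0.2883, 0.2226]
eef_rot: [0.001, 0.019, 1.0, 0.0]
wrist_force: [0.3, -0.8, -1.4]
opening: 0.291
scene tip_of pusher_grip 0.77 [440. 287. 238.] [425.7 200. ]
scene tip_of pusher_grip 0.66 [511. 293.  89.] [394.6 260.2]
scene tip_of pusher_grip 0.23 [619.  -9. 170.] [284.2 179.9]
scene tip_of pusher_tip 0.72 [502. 288. 136.] [398.4 243.6]
scene tip_of pusher_tip 0.68 [517. 288.  91.] [391.4 259.6]
scene tip_of block_top 0.93 [743. 221.  90.] [292.7 286.1]
scene tip_of block_top 0.92 [402. 292.  69.] [426.9 245.1]
scene tip_of block_top 0.84 [442. 440.  94.] [464.  288.6]
side tip_of pusher_grip 0.56 [445. 289. 239.] [229.  148.2]
side tip_of pusher_tip 0.75 [618. -11. 168.] [353.  188.3]
side tip_of pusher_tip 0.66 [505. 287. 142.] [249.9 173. ]
side tip_of block_top 0.98 [406. 288.  67.] [224. 207.]
side tip_of block_top 0.95 [592. 189.  69.] [295.5 196.2]
side tip_of block_top 0.79 [446. 438.  88.] [206.3 178.2]
```

View pics/c7.png

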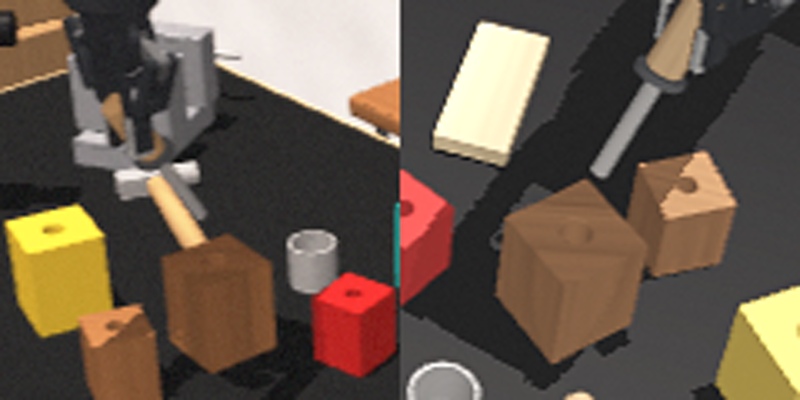

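```bash
python3 -m pendant '[[[8,0.5,-22,0,0],[0,0,-22,0,0],[2.5,0,-4.4,0,0],[2.5,0,-4.4,0,0],[2.5,0,-4.4,0,0],[2.5,0,-4.4,0,0],[0,0,0,0,0]]]'
python3 - <<'E'
from h import *
C={k:imaging.camera(k) for k in("scene","side")}
for cam in C: find(cam,C[cam],"pusher_tip",n=3)
a=C["side"]["img"][110:230,190:310]; b=C["scene"]["img"][190:310,340:460]
save("c8",cv2.resize(np.hstack([a,b]),(800,400),interpolation=cv2.INTER_CUBIC))
E
```

```text
time_s: 17.85
eef_pos: [0.4563, 0.289, 0.1593]
eef_rot: [-0.0, 0.019, 1.0, -0.0]
wrist_force: [-0.2, -0.0, -1.0]
opening: 0.287
scene tip_of pusher_tip 0.86 [513. 293.  73.] [393.1 264.9]
scene tip_of pusher_tip 0.26 [649. -14. 115.] [274.  199.5]
side tip_of pusher_tip 0.5 [516. 285.  76.] [255.3 191.5]
```

View pics/c8.png

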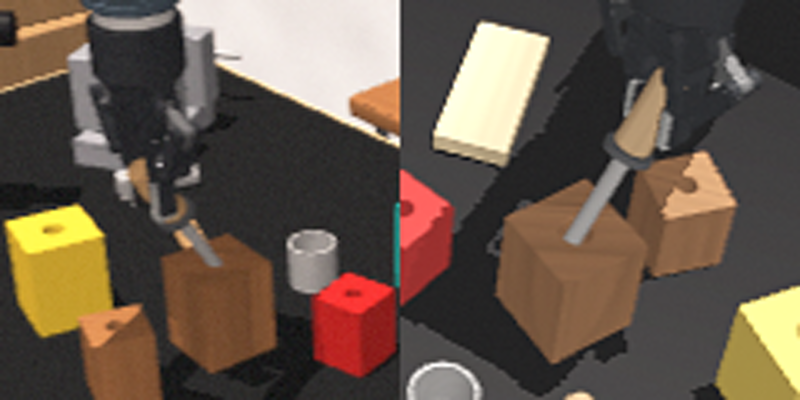

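Tip is in the hole with no contact force. Next I swing the pusher upright against the hole wall.

```bash
python3 -m pendant '[[[8,0,3,0,0],[8,0,2,0,0],[8,0,1,0,0],[8,0,0,0,0]]]'; python3 -m pendant '[[[8,0,0,0,0],[8,0,0,0,0],[8,0,0,0,0],[8,0,0,0,0],[0,0,0,0,0]]]'
python3 - <<'E'
from h import *
C={k:imaging.camera(k) for k in("scene","side")}
for cam in C: find(cam,C[cam],"pusher_tip",n=2);find(cam,C[cam],"pusher_grip",n=2)
a=C["side"]["img"][110:230,190:310]; b=C["scene"]["img"][190:310,340:460]
save("c9",cv2.resize(np.hstack([a,b]),(800,400),interpolation=cv2.INTER_CUBIC))
E
```

```text
time_s: 18.55
eef_pos: [0.4872, 0.2891, 0.1651]
eef_rot: [-0.002, 0.019, 1.0, -0.0]
wrist_force: [-6.2, 1.1, 0.1]
opening: 0.29
time_s: 19.18
eef_pos: [0.5212, 0.2888, 0.1655]
eef_rot: [0.001, 0.019, 1.0, -0.0]
wrist_force: [-1.7, -0.3, -1.3]
opening: 0.288
scene tip_of pusher_tip 0.57 [518. 295.  68.] [391.7 267.8]
scene tip_of pusher_grip 0.24 [646. -16. 113.] [274.7 199.1]
side tip_of pusher_tip 0.64 [522. 290.  65.] [255.8 193.2]
side tip_of pusher_grip 0.72 [525. 292. 182.] [253.5 157.8]
side tip_of pusher_grip 0.67 [690. -12.  14.] [367.2 225.7]
```

```bash
python3 -m pendant '[[[-2,0,-5,0,0],[-2,0,-8,0,0],[0,0,-8,0,0],[0,0,-8,0,0],[0,0,0,0,0]]]'; python3 -m pendant '[[[0,0,-8,0,0],[0,0,-8,0,0],[0,0,-6,0,0],[0,0,0,0,0]]]'
```

```text
time_s: 20.1
eef_pos: [0.5156, 0.2888, 0.1353]
eef_rot: [-0.001, 0.019, 1.0, -0.0]
wrist_force: [-0.0, -1.0, -1.4]
opening: 0.291
time_s: 20.6
eef_pos: [0.5158, 0.2888, 0.1137]
eef_rot: [-0.001, 0.019, 1.0, -0.0]
wrist_force: [-0.1, -0.3, -1.3]
opening: 0.287
```

```bash
python3 -m pendant '[[[0,0,-2.5,0,0],[0,0,-2,0,0],[0,0,0,0,0]]]'; python3 -m pendant '[[[0,0,-1.5,0,0],[0,0,-1,0,0],[0,0,0,0,0]]]'
```

```text
time_s: 20.98
eef_pos: [0.5162, 0.289, 0.1099]
eef_rot: [-0.0, 0.019, 1.0, -0.0]
wrist_force: [-0.5, -1.0, -1.6]
opening: 0.29
time_s: 21.35
eef_pos: [0.5163, 0.289, 0.1076]
eef_rot: [0.0, 0.019, 1.0, 0.0]
wrist_force: [0.6, 0.4, -0.6]
opening: 0.291
```

```bash
python3 -m pendant '[[[0,0,-1,0,0],[0,0,-1,0,0],[0,0,0,0,0]]]'; python3 -m pendant '[[[0,0,0,0,20],[0,0,0,0,40],[0,0,0,0,60],[0,0,0,0,85],[0,0,0,0,85],[0,0,0,0,85],[0,0,0,0,85]]]'
```

```text
time_s: 21.72
eef_pos: [0.5164, 0.2891, 0.1075]
eef_rot: [0.0, 0.019, 1.0, -0.0]
wrist_force: [-6.0, -2.2, 13.1]
opening: 0.289
time_s: 22.6
eef_pos: [0.5163, 0.289, 0.1055]
eef_rot: [-0.0, 0.019, 1.0, -0.0]
wrist_force: [0.6, 0.2, 0.6]
opening: 0.998
```

```bash
python3 -m pendant '[[[0,0,20,0,85],[0,0,25,0,85],[0,0,30,0,85],[0,0,30,0,85],[-20,0,30,0,85],[-40,0,20,0,85],[0,0,0,0,85]]]'
python3 - <<'E'
from h import *
o=monitor.get_obs(); print(o["time_s"],o["eef_pos"])
for cam in ("scene","side","wrist"):
    c=imaging.camera(cam); save(cam+"9",c["img"])
    for t in ("pusher_grip","core_center"): find(cam,c,t,n=2)
    z={"scene":None}
# image difference around block vs. the start
for cam,(u,v) in (("scene",(394,258)),("side",(254,185))):
    a=cv2.imread(f"pics/{cam}0.png").astype(int);b=cv2.imread(f"pics/{cam}9.png").astype(int)
    d=np.abs(a-b).max(2)>60; p=d[v-45:v+45:3,u-36:u+36:2]
    print(cam); print("\n".join("".join("#" if x else "." for x in r) for r in p))
E
```

```text
time_s: 23.48
eef_pos: [0.4557, 0.2898, 0.2644]
eef_rot: [0.002, 0.018, 1.0, 0.001]
wrist_force: [0.2, -0.9, -0.5]
opening: 0.998
23.475 [0.45566935 0.28980742 0.2643714 ]
scene tip_of pusher_grip 0.85 [511. 288. 125.] [394.8 248.9]
scene tip_of core_center 0.79 [682. -16.  21.] [265.3 229.5]
scene tip_of core_center 0.22 [642. 314.   3.] [353.  315.5]
side tip_of pusher_grip 0.68 [650. -13. 110.] [360.3 202.6]
side tip_of pusher_grip 0.59 [518. 291. 124.] [253.1 176.5]
side tip_of core_center 0.45 [691. -20.  17.] [369.5 225.6]
side tip_of core_center 0.43 [ 677. -260.   -2.] [437.4 271.9]
wrist tip_of pusher_grip 0.64 [513. 286. 125.] [319.  240.8]
scene
....................................
....................................
....................................
....................................
....................................
....................................
....................................
.......#............................
.................#####.........##...
.................######....#####....
..................###.#.....###.....
............................
[... 1089 characters left out ...]
..................................
....................................
....................................
....................##..............
.............###.....####...........
..............##.#....#####.........
.............##########.............
.................##.................
..................................##
....................................
....................................
.......##...........................
......###...........................
....................................
....................................
....................................
....................................
....................................
....................................
```

```bash
python3 -c "
from bench import order
print(order.hand_in())"
```

```text
the job is handed in; nothing more can be done
None
```

The core is out of the saw and lying in the catch tray, and the pusher is back in the larger brown block. I handed the job in at about 23.5 s.

**How it was done:** The gripper cannot tilt. I leaned the pusher 30° in its grip against the edge of the block's hole and pushed along the saw's axis. Then I swung it upright the same way and lowered it home.

**Push:** The wrist force rose to about 10 N in the push, then dropped to zero as the core came free. The scene picture showed the core in the tray at (263, 230), and both cameras still reported it there at the end.

**Pusher:** The flange met the block with about 13 N before I let go. Afterwards all three cameras placed the handle's centre at z ≈ 124–125 mm, against 126 mm fully home. Its pixel position in the scene and side pictures is as at the start.

**Checks not made or not clean:**
- **Pictures:** The viewing limit of 12 was reached before the pusher went in, so I judged the final upright position from the networks, the forces and the picture comparison.
- **Picture comparison:** It also showed changes on and around the block, which I took to be the arm's shadow.
- **Side camera:** Its top "handle" report was a false one at the saw. The real handle came second.
- **Other objects:** I did not check their positions afterwards, but no path went near them and no unexpected force showed.

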